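Set the diamond honing plate in its bridge holder

ROBOT

A 6-joint arm with a two-finger parallel gripper is mounted at the origin on the work surface. World frame = base frame: x ahead of the robot, y to its left, z up, the work surface at z = 0. Lengths are in m, angles in rad, forces in N, time in s.
With the tool pointing down it reaches from about 0.275 to 0.875 m from the base axis. Payload 12.5 kg.
Tool frame: the origin (TCP) lies at the very end of the fingers, on their centre line; the grasp point (between the pads) lies 19 mm behind it; z points along the fingers, y is the line along which they close (so a half turn about z gives the same grasp; the last joint's range is limited). The gripper opens to 85 mm and grips with 20 to 120 N. Pads are 22 mm wide; open, the fingers measure 114 mm over their backs; the gripper's body (76 mm by 85 mm) begins 54 mm behind the grasp point. The pads swing forward as they close: fully open they stand 13 mm farther back than shut.
Start: joints at [1.095, 0.351, 1.652, -0, 1.139, -0.085], TCP at [0.209, 0.509, 0.231] pointing down, gripper open.
Joint ranges: [-2.75, 2.75], [-0.79, 2.1], [0.01, 2.65], [-1.57, 4.71], [0.07, 3.14], [-2.87, 2.87]. Speed limits (rad/s): [2.22, 2.22, 2.79, 3.14, 3.14, 3.14].

INTERFACE

Orientations are given as a 3x3 rotation matrix whose columns are the frame's x, y, z axes.
In Python, from bench import manip gives the robot as it stands. Calls block until the motion is done:
- manip.move_ptp(position, orientation): joint-space move of the TCP to a pose.
- manip.move_l(position, attitude=None, max_speed=0.15): straight line of the TCP; attitude=None keeps the orientation; max_speed is the mean speed in m/s.
- manip.move_j(angles): joint-space move.
- manip.set_gripper(opening, effort=None): opening from 0.0 (shut) to 1.0 (fully open); effort is the grip in N (None keeps the last); returns when the fingers have stopped.
- manip.dwell(seconds).
- manip.inverse_kinematics(position, orientation): joint angles nearest the present ones, or None.
- manip.grab_frame(name): name is "scene" or "top" or "wrist"; returns (picture, depth): 400x640x3 uint8, red, green, blue; 400x640 float32, m along the optical axis (not along the pixel's ray), 0 where there is no reading.
- manip.get_calibration(name): a dict with "camera_matrix" (3x3 intrinsics, pixels), "R" (3x3) and "t" (3): a world point X has camera coordinates R X + t. Camera axes: x right, y down, z forward; pixel columns grow to the right and rows downward; lengths in m; the calibration is good to about 2 mm. A picture is of the moment at which its call begins: read the wrist's pose just before it. get_calibration takes no time and is no camera call; for the wrist camera it gives the pose at the moment of the call.
A pose or a line that the arm cannot do raises manip.Unreachable and nothing moves.
- manip.sign_off(): hands the job in; it is judged then, once.
Trained networks look in the newest picture that a camera, given by its name, has taken for a name from the list of things; names that differ only in an ending like _2 or _b are one class to them, and where a whole thing is asked for, a point or a joint stands for the part that bears it (a point fixed in the world has none). Each returns a list of dicts, best first, with "confidence" (0 to 1); they miss things now and then, are a little off and sometimes report something else, mostly with a low value. They report only what shows in the picture. A call takes as long as a camera call. They do not tell look-alikes from the thing itself.
- manip.look_for(camera, name): "at" ([x, y, z] in m, in world coordinates, good to about 4 mm: the middle of the surface that is visible of it).
Readings, each from a call of its own:
- manip.current_time(): time.
- manip.current_qpos(): joint angles.
- manip.current_joint_vel(): joint speeds.
- manip.current_joint_torque(): joint torques, N m.
- manip.current_ee_pos(): TCP position.
- manip.current_tcp_rot(): TCP orientation.
- manip.current_force(): force on the tool from outside, world axes, zero at the start.
- manip.current_ft_torque(): the same for the moment, N m.
- manip.current_grip_width(): opening from 0.0 (shut) to 1.0 (fully open).
- manip.current_grip_force(): force on a finger pad.
Only numpy, scipy, OpenCV 4.12 (cv2) and the standard library are available. Lean on these libraries where they do the work, as an engineer would, in place of code of your own. Each camera call takes 0.05 s, during which the arm holds its last target. There are 200 camera calls.

TASK

Get the thin diamond honing plate ready for sharpening: press on it lightly (some 10 N; 40 N, from the plate or the fingers, would score the dressed stone) and slide it flat over the sandstone panel until one end overhangs the panel's edge by at least 30 mm, where you can take hold of it. Lift it off there, lay it gently, flat and centred, on the rubber strip of the bridge holder between the two jaws and let go; then slide the movable jaw up until the plate is held end to end between both jaws with no gap, without forcing it (40 N on the plate is too much here as well). Leave the other tools and the rosette where they lie, and do not tip or drop the plate.

Things in the scene. Friction and masses are not known exactly. Their poses are not given: they have to be found in the camera images.
- plate_mid (a point): centre (half-way through the thickness) of the loose diamond honing plate: a flat grey steel plate 50 mm wide (x), 150 mm long (y), 3 mm thick (z), about 0.18 kg, both ends alike. It starts flat on the panel, turned up to 0.3 rad from the panel's y axis, where it is too thin to be taken well by its edges. Friction on the dusty stone is about 0.35; the fingertips hold it better: a press of 4 to 12 N drags it
- plate_end1 (a point): middle of the plate's +y end (75 mm from plate_mid, half-way through the thickness)
- plate_end2 (a point): middle of the plate's -y end (75 mm from plate_mid, half-way through the thickness)
- panel_top (a point): centre of the top face, 75 mm above the bench, of the fixed sandstone panel: 300 mm (x) by 240 mm (y), z up, flat but for a carved border 21 mm high from x = +116 to +150 mm. Its sides at y = +-120 mm are free, sheer edges; before the one that faces the holder at least 90 mm of bench is clear. The panel stands left or right of the holder, turned up to 0.2 rad
- bed (a point): centre of the top of the holder's black rubber strip, 43 mm above the bench, z up. The holder is fixed: an aluminium beam 32 mm wide, 300 mm long (y), so the plate stands 9 mm proud of it on each side. The strip's friction is about 0.6. Two feet 90 mm wide (x), 12 mm high cross under the beam at y = +-125 mm. It is turned up to 0.22 rad from the world's axes
- fixed_jaw (a point): middle of the fixed jaw's inner face, at the height of the rubber strip's top (y = +115 mm from bed). The jaw is a steel block 44 mm wide that stands 11 mm above the strip and reaches from y = +115 to +135 mm
- jaw_face (a point): middle of the sliding jaw's inner face, at the height of the rubber strip's top; it faces the fixed jaw. The sliding jaw is a steel block 44 mm wide (x), 24 mm long (y), 11 mm above the strip
- jaw_knob (a point): middle of the upright black knob on the sliding jaw: 18 mm in diameter, 30 mm high, its axis 12 mm behind the jaw's inner face, its foot 11 mm and its top 41 mm above the strip
- jaw (a joint): sliding jaw's travel in m, 0 = farthest from the fixed jaw (230 mm between the jaws), growing towards it (+y of bed); 0.080 leaves 150 mm, the length of the plate. It starts between 0 and 0.03, moves against about 2 N of friction (more when moved fast) and stays where it is left
- wide_chisel_mid (a point): bystander: steel chisel 180 mm long, 15 mm thick, 26 mm wide at its edge, lying along y on the panel's near side; this is its middle
- narrow_chisel_mid (a point): bystander: steel chisel 190 mm long, 15 mm thick, lying on the bench roughly along the holder, about 105 mm to its +x side; this is its middle
- flat_chisel_mid (a point): bystander: steel chisel 170 mm long, 15 mm thick, lying on the bench roughly along the holder, about 105 mm to its -x side; this is its middle
- mallet: bystander: white nylon carver's mallet standing on its head, 98 mm in diameter, 222 mm high, beyond the gap between panel and holder; origin at its underside
- rubbing_block: bystander: dark rubbing block 50 x 110 x 36 mm, straight ahead of the robot, before the gap between panel and holder; origin under its centre
- dust_brush: bystander: wooden dust brush 240 mm long, near the robot on its left; origin under its centre
- rosette: bystander: carved stone rosette, a disc 110 mm in diameter and 36 mm high, near the robot on its right; origin under its centre
There are look-alikes about, which are no part of the job. What is meant by the part that bears plate_mid is not green, and is the smaller of those in its own colour.

How it is judged:
On the way, in this order (a step that is already met when the one before it is completed fails the run):
1. the plate lies flat on the panel with one end overhanging an edge by at least 30 mm (((x of plate_end1 in the frame of panel_top above 0.18 m or x of plate_end1 in the frame of panel_top below -0.18 m or y of plate_end1 in the frame of panel_top above 0.15 m or y of plate_end1 in the frame of panel_top below -0.15 m) or (x of plate_end2 in the frame of panel_top above 0.18 m or x of plate_end2 in the frame of panel_top below -0.18 m or y of plate_end2 in the frame of panel_top above 0.15 m or y of plate_end2 in the frame of panel_top below -0.15 m)) and angle between plate_mid's own z axis and vertical below 0.06 rad and z of plate_mid in the frame of panel_top between -0.001 and 0.004 m), for 0.2 s.
2. the plate lies flat on the holder's strip between the jaws, along it and centred within 6 mm, and is let go (angle between plate_mid's own z axis and vertical below 0.06 rad and z of plate_mid in the frame of bed between -0.001 and 0.0035 m and angle between the y axis of plate_mid and the y axis of bed, either way round below 0.08 rad and x of plate_mid in the frame of bed between -0.006 and 0.006 m and contact force between plate and the fingers below 0.05 N), for 0.2 s.
At the end, for the whole second after the job is handed in: The plate lies flat on the holder's rubber strip, along it within 0.08 rad and centred across it within 6 mm, with one end within 2.5 mm of the fixed jaw and the other within 2.5 mm of the sliding jaw, at rest and let go (all of step 2 and y of plate_mid in the frame of fixed_jaw between -0.0775 and -0.072 m and y of plate_mid in the frame of jaw_face between 0.072 and 0.0775 m and linear speed of plate below 0.01 m/s); the robot touches nothing.
It fails at once if the plate or the fingers press on the stone panel with more than 40 N (contact force between any of plate, the fingers and panel above 40 N).
It fails at once if the plate is forced onto the holder or its jaws with more than 40 N (contact force between plate and holder above 40 N).
It fails at once if the plate is tipped by more than 0.35 rad (angle between plate_mid's own z axis and vertical above 0.35 rad).
It fails at once if the plate falls to the bench (height (world z) of plate_mid below 0.03 m).
It fails at once if a bystander is moved by more than 15 mm (distance of any of wide_chisel_mid, narrow_chisel_mid, flat_chisel_mid, mallet, rubbing_block, dust_brush, rosette from where it was at the start of the episode above 0.015 m).
It also fails if it takes over 64 s, if anything falls off the work surface, if the arm or the gripper's body presses on something with over 40 N, if the wrist force passes 120 N, or if a joint passes its speed limit or range.

## Working session

There is one attempt and no reset: what is moved stays moved. The work goes in short steps, each a Python script; the robot and the scene stay as the last script left them, time stands still between calls to the robot, and variables do not carry over. Pictures are saved under pics/ and viewed, at most 10 in all, crops included, and the job is handed in when it is done.

```bash
ls; mkdir -p pics; python3 - <<'E'
from bench import manip
import cv2,numpy as np
for n in ("scene","top"):
    p,d=manip.grab_frame(n); cv2.imwrite(f"pics/{n}0.png",p[:,:,::-1]); np.savez(f"{n}0.npz",p=p,d=d)
    c=manip.get_calibration(n); print(n,c)
for o in ["plate_mid","panel_top","bed","jaw_knob","jaw_face","fixed_jaw","plate_end1","mallet","rosette","rubbing_block","dust_brush","wide_chisel_mid","narrow_chisel_mid","flat_chisel_mid"]:
    print(o,[(np.round(r["at"],3).tolist(),round(r["confidence"],2)) for r in manip.look_for("top",o)])
print(manip.current_time())
E
```

```text
pics
scene {'camera_matrix': array([[455.13126859,   0.        , 328.93680194],
       [  0.        , 455.13126859, 194.55641088],
       [  0.        ,   0.        ,   1.        ]]), 'R': array([[-0.333373  ,  0.94276797,  0.00714104],
       [ 0.73727882,  0.26541563, -0.62126845],
       [-0.58760734, -0.20184919, -0.78356526]]), 't': array([ 0.24711673, -0.29969952,  1.98249694])}
top {'camera_matrix': array([[508.49716995,   0.        , 314.28773197],
       [  0.        , 508.49716995, 198.08811485],
       [  0.        ,   0.        ,   1.        ]]), 'R': array([[ 0.02044389, -0.99974095,  0.01000437],
       [-0.99872364, -0.02088329, -0.04598889],
       [ 0.0461859 , -0.00905141, -0.99889185]]), 't': array([-0.10579908,  0.50564836,  1.6556568 ])}
plate_mid [([0.273, -0.535, 0.002], 0.7), ([0.531, -0.225, 0.08], 0.63), ([0.784, -0.214, 0.002], 0.61)]
panel_top [([0.504, -0.231, 0.078], 0.97)]
bed [([0.535, 0.205, 0.042], 0.81)]
jaw_knob [([0.556, 0.081, 0.052], 0.61)]
jaw_face [([0.554, 0.082, 0.055], 0.6)]
fixed_jaw [([0.535, 0.209, 0.043], 0.57)]
plate_end1 [([0.531, -0.224, 0.081], 0.9), ([0.28, -0.535, 0.0], 0.72), ([0.785, -0.207, 0.003], 0.56), ([0.504, -0.229, 0.074], 0.26)]
mallet [([0.766, 0.016, 0.099], 0.92)]
rosette [([0.245, -0.323, 0.024], 0.65), ([0.227, 0.304, 0.02], 0.43)]
rubbing_block [([0.387, 0.008, 0.034], 0.92)]
dust_brush [([0.229, 0.303, 0.018], 0.85), ([0.557, 0.081, 0.053], 0.22)]
wide_chisel_mid [([0.38, -0.195, 0.085], 0.85)]
narrow_chisel_mid [([0.64, 0.218, 0.012], 0.79), ([0.529, -0.228, 0.078], 0.63)]
flat_chisel_mid [([0.43, 0.194, 0.006], 0.56), ([0.534, 0.205, 0.041], 0.24)]
0.8
```

```bash
python3 -c "
import cv2
p=cv2.imread('pics/top0.png');cv2.imwrite('pics/top0b.png',cv2.resize(p,(800,500)))"
```

```text
(no output)
```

View pics/top0b.png

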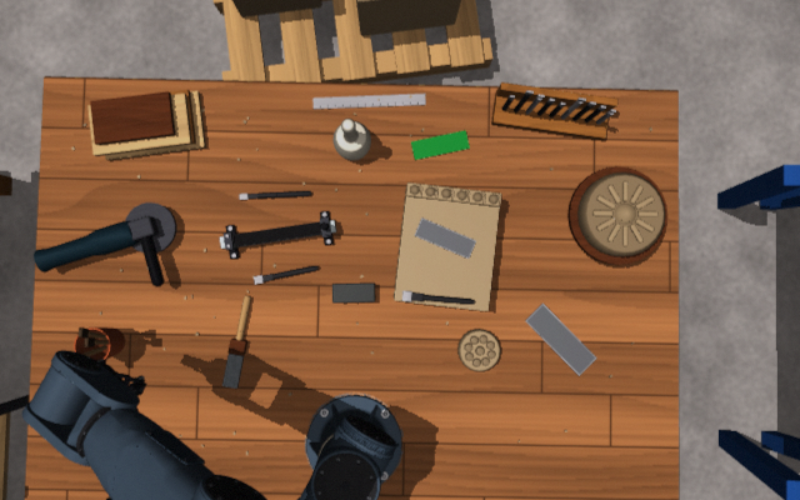

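View pics/scene0.png

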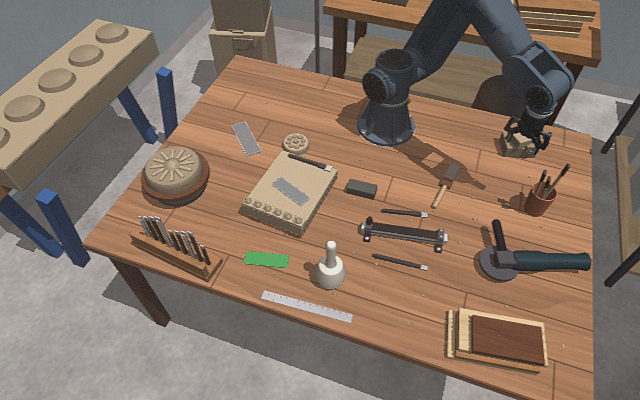

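The top view shows the grey plate on the panel, running from about (417,225) to (475,250) in the 800 px picture. The holder is at (280,235) with its knob at the right end (327,228), and chisels lie on both sides. The other two plates, one green and one larger grey at (560,340), are look-alikes. I'll take closer wrist views of the holder first, then the panel.

```bash
cat > h.py <<'E'
from bench import manip
import cv2,numpy as np
def down(a):  # tool pointing down, its y (closing) axis at angle a from world x in the plane
    y=np.array([np.cos(a),np.sin(a),0]);z=np.array([0,0,-1.]);return np.column_stack([np.cross(y,z),y,z])
def cloud(d,c):
    K,R,t=c["camera_matrix"],c["R"],c["t"];v,u=np.mgrid[:d.shape[0],:d.shape[1]]
    P=np.stack([(u-K[0,2])/K[0,0]*d,(v-K[1,2])/K[1,1]*d,d],-1)
    return (P-t)@R
def pix(X,c):
    q=c["camera_matrix"]@(c["R"]@np.asarray(X)+c["t"]);return q[:2]/q[2]
def snap(n,tag):
    c=manip.get_calibration(n);p,d=manip.grab_frame(n)
    cv2.imwrite(f"pics/{tag}.png",p[:,:,::-1]);W=cloud(d,c);W[d==0]=np.nan
    np.savez(f"{tag}.npz",p=p,d=d,W=W,**c);return p,d,W,c
E
python3 - <<'E'
from h import *
R0=manip.current_tcp_rot();c=manip.get_calibration("wrist");cam=-c["R"].T@c["t"]
print(np.round(R0,2),np.round(R0.T@(cam-manip.current_ee_pos()),3),np.round(R0.T@c["R"].T,2))
for a in(0,np.pi):
    for p in([.53,.2,.06],[.55,.07,.1],[.53,-.2,.1]): 
        q=manip.inverse_kinematics(p,down(a));print(a,None if q is None else np.round(q,2))
for a in(0,):
    for tag,p in(("w_bed",[.50,.2,.36]),("w_pan",[.48,-.2,.42])):
        manip.move_ptp(p,down(a));snap("wrist",tag);print(manip.current_time())
a=cv2.imread("pics/w_bed.png");b=cv2.imread("pics/w_pan.png");cv2.imwrite("pics/w1.png",cv2.resize(np.vstack([a,b]),(480,600)))
E
```

```text
[[-0.92  0.38 -0.  ]
 [ 0.38  0.92 -0.  ]
 [ 0.   -0.   -1.  ]] [ 0.079 -0.001 -0.142] [[ 0.   -0.95 -0.3 ]
 [ 1.    0.    0.  ]
 [-0.   -0.3   0.95]]
0 [ 0.28  0.61  1.73 -0.    0.8   0.28]
0 [ 0.04  0.53  1.75 -0.    0.87  0.04]
0 [-0.44  0.55  1.72 -0.    0.88 -0.44]
3.141592653589793 [ 0.28  0.61  1.73 -0.    0.8  -2.86]
3.141592653589793 None
3.141592653589793 [-0.44  0.55  1.72 -0.    0.88  2.7 ]
2.475
4.025
```

View pics/w1.png

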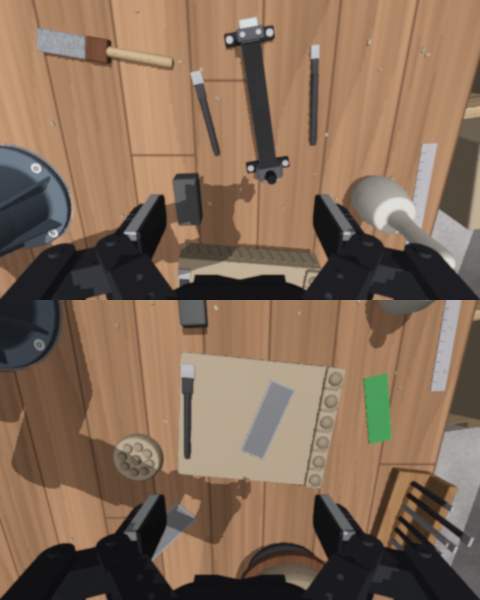

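The wrist views show the bed (260,95) between the fixed jaw (250,35) and the knobbed jaw (270,172) in the upper half. In the lower half, the panel has the plate at (268,418), with its border on the right. Next I'll segment both to get poses.

```bash
cat > fit.py <<'E'
import numpy as np,cv2
def rect(P):
    """min-area rectangle of world xy points: centre, short/long sizes, long-axis angle"""
    (c,s,a)=cv2.minAreaRect((P[:,:2]*1000).astype(np.float32));a=np.deg2rad(a)
    if s[0]<s[1]: s=s[::-1];a+=np.pi/2
    a=(a+np.pi/2)%np.pi-np.pi/2
    if a<-0.8:a+=np.pi
    return np.array(c)/1000,np.round(s,1),a
def big(m):
    n,l,st,_=cv2.connectedComponentsWithStats(m.astype(np.uint8));return l==1+np.argmax(st[1:,4])
def plate_mask(p,W,z0,z1):
    p=p.astype(int);sat=p.max(2)-p.min(2);v=p.mean(2)
    return big((sat<30)&(v>85)&(v<190)&(W[...,2]>z0)&(W[...,2]<z1))
E
python3 - <<'E'
from fit import *
d=np.load("w_pan.npz");p,W=d["p"],d["W"]
x,y,z=W[...,0],W[...,1],W[...,2]
roi=(x>.3)&(x<.75)&(y>-.42)&(y<-.06)
m=big(roi&(z>.055)&(z<.11));P=W[m];print("panel foot",rect(P),np.median(P[:,2]))
m2=plate_mask(p,W,.065,.09);print("plate",rect(W[m2]),m2.sum(),np.median(W[m2][:,2]), p[m2].mean(0))
mb=big(roi&(z>.088)&(z<.11)&(x>.58));print("border",rect(W[mb]))
t=np.load("top0.npz");from h import cloud
from bench import manip
W2=cloud(t["d"],manip.get_calibration("top"));r2=(W2[...,0]>.3)&(W2[...,0]<.75)&(W2[...,1]>-.42)&(W2[...,1]<-.06)
m=big(r2&(W2[...,2]>.055)&(W2[...,2]<.11));print("top panel",rect(W2[m]));m=plate_mask(t["p"],W2,.065,.09)&r2;print("top plate",rect(W2[m]))
for nm,p,W in(("wrist",)+tuple(np.load("w_bed.npz")[k] for k in("p","W")),("top",t["p"],W2)):
    x,y,z=W[...,0],W[...,1],W[...,2];roi=(x>.47)&(x<.6)&(y>.02)&(y<.4)
    m=big(roi&(z>.033)&(z<.06));print(nm,"beam",rect(W[m]))
    dark=p.astype(int).mean(2)<60
    m=big(roi&(z>.036)&(z<.048)&dark);print(" strip",rect(W[m]),np.median(W[m][:,2]))
    m=roi&(z>.07)&(z<.095);print(" knob",m.sum(),np.nanmean(W[m],0),W[m].min(0),W[m].max(0))
    m=roi&(z>.050)&(z<.058);
    for s in(W[m][:,1]>.2,W[m][:,1]<.2): print(" jaw",s.sum(),rect(W[m][s]))
E
```

```text
panel foot (array([ 0.51104529, -0.22781369]), array([300.3, 241.8]), np.float64(-0.09469987783434597)) 0.07482542333206824
plate (array([ 0.53223816, -0.22255583]), array([153.4,  53.1]), np.float64(1.1874237683916844)) 3700 0.07750147040848937 [136.58594595 135.79594595 137.59891892]
border (array([ 0.65341937, -0.14708113]), array([33.3, 29.2]), np.float64(1.2454247537725203))
top panel (array([ 0.50947852, -0.23265106]), array([302.4, 244.3]), np.float64(-0.09575821805154305))
top plate (array([ 0.53230426, -0.22509938]), array([150.1,  51. ]), np.float64(1.1910438032614294))
wrist beam (array([0.53559241, 0.20773651]), array([299.1,  50.9]), np.float64(1.7469980386676438))
 strip (array([0.53181647, 0.20589505]), array([230.2,  49.1]), np.float64(1.77455373317718)) 0.04241662152673081
 knob 183 [0.55685352 0.08614156 0.08094418] [0.54758546 0.07338653 0.07003208] [0.56728858 0.09401194 0.08581812]
 jaw 636 (array([0.51564185, 0.3306601 ]), array([44. , 20.2]), np.float64(0.1654664928738807))
 jaw 326 (array([0.55758826, 0.08381279]), array([43.7, 24.2]), np.float64(0.18333723589469408))
top beam (array([0.53559589, 0.20386781]), array([300.2,  51.2]), np.float64(1.7325335619048259))
 strip (array([0.53429315, 0.20479935]), array([229.8,  37.2]), np.float64(1.713775836438205)) 0.04286106111913549
 knob 34 [0.55511172 0.07911075 0.08087245] [0.54606619 0.07135105 0.07036666] [0.56481752 0.08982086 0.09067339]
 jaw 68 (array([0.51849683, 0.27931244]), array([115.1,  42.4]), np.float64(1.6542440244508994))
 jaw 63 (array([0.55262152, 0.13081087]), array([128.4,  44.7]), np.float64(1.5903540949813015))
```

```bash
cat > press.py <<'E'
from h import *
def fz(n=3): return float(np.mean([manip.current_force()[2] for _ in range(n)]))
def press(x,y,R,z,f0,target=8.,zmin=.06):
    """step down from z until the force above baseline f0 reaches target"""
    f=0
    while f<target and z>zmin:
        z-= .001 if f<1 else .0003
        manip.move_l([x,y,z],max_speed=.03);f=fz()-f0
        print(round(z,4),round(f,2),end="; ")
    print();return z,f
E
python3 - <<'E'
from press import *
a=1.189;u=np.array([np.cos(a),np.sin(a)]);c=np.array([.532,-.2235]);p=c-.012*u
manip.set_gripper(.3)
manip.move_ptp([*p,.12],down(a));manip.move_l([*p,.083],max_speed=.1)
manip.dwell(.1);f0=fz();print(f0,manip.current_force(),manip.current_time())
z,f=press(*p,down(a),.083,f0)
print(z,f,manip.current_ee_pos(),manip.current_time())
np.save("st.npy",[*p,z,f0,a])
E
```

```text
0.6613970473793311 [-0.12602567 -0.07035993  0.66139705] 6.4083
0.082 -0.18; 0.081 -0.68; 0.08 0.55; 0.079 -0.55; 0.078 -0.42; 0.077 10.57; 
0.077 10.565086174910483 [ 0.52755826 -0.23462737  0.07789277] 7.9083
```

```bash
python3 - <<'E'
from press import *
x,y,z,f0,a=np.load("st.npy");p0=np.array([x,y])
yp=-.095;ux=np.array([np.cos(yp),np.sin(yp)]);uy=np.array([-ux[1],ux[0]]);pc=np.array([.5105,-.230])
a1=np.pi/2+yp;c1=pc+.015*ux+.096*uy;p1=c1-.012*uy
print(p1,a1)
for s in np.linspace(0,1,9)[1:]:
    q=p0+s*(p1-p0);manip.move_l([*q,z],down(a+s*(a1-a)),max_speed=.05)
    F=manip.current_force();f=fz()-f0;print(np.round(F,1),round(f,1),round(z,4))
    z+=np.clip((f-9)/12e3,-.0004,.0006)
manip.move_l([*p1,.13],max_speed=.15);print(manip.current_time())
b=p1-.07*uy
manip.move_ptp([*b,.36],down(yp));p,d,W,c=snap("wrist","w2");print(manip.current_time())
from fit import *
x,y,zz=W[...,0],W[...,1],W[...,2];roi=(x>.3)&(x<.75)&(y>-.42)&(y<-.02)
m=plate_mask(p,np.where(roi[...,None],W,np.nan),.065,.09);print("plate",rect(W[m]),m.sum())
m=big(roi&(zz>.055)&(zz<.11));print("panel+plate",rect(W[m]))
m=big(roi&(zz>.055)&(zz<.11)&~cv2.dilate(m*0+plate_mask(p,W,.065,.09).astype(np.uint8),np.ones((5,5))).astype(bool));print("panel",rect(W[m]))
E
```

```text
[ 0.53340037 -0.14780162] 1.4757963267948966
[0.1 3.8 8.2] 7.6 0.077
[0.5 2.7 9.3] 8.6 0.0769
[0.4 2.1 8.9] 8.2 0.0769
[1.  2.4 9.5] 8.9 0.0768
[ 0.2  2.2 10. ] 9.3 0.0768
[0.4 2.1 9.3] 8.6 0.0768
[1.1 3.3 9.3] 8.7 0.0768
[ 0.6  2.1 10.1] 9.4 0.0767
11.35
12.7083
plate (array([ 0.53662646, -0.150994  ]), array([151.8,  52.5]), np.float64(1.2979388283594657)) 5579
panel+plate (array([ 0.51254724, -0.21025351]), array([300.3, 278.8]), np.float64(-0.09114495725325344))Traceback (most recent call last):
  File "<stdin>", line 17, in <module>
cv2.error: OpenCV(4.12.0) /io/opencv/modules/imgproc/src/morph.simd.hpp:756: error: (-213:The function/feature is not implemented) Unsupported data type (=4) in function 'getMorphologyRowFilter'
```

View pics/w2.png

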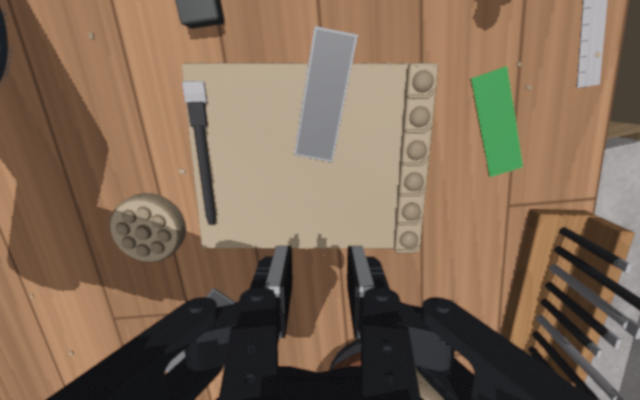

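The plate is now at pixel (325,95), overhanging the far edge (row 65) by about 35 mm and still turned 0.18 rad from the panel. A second short slide will give more overhang and straighten it.

```bash
python3 - <<'E'
from press import *
from fit import *
a=1.298;u=np.array([np.cos(a),np.sin(a)]);c=np.array([.5366,-.151]);p0=c-.022*u
yp=-.095;uy=np.array([-np.sin(yp),np.cos(yp)]);ux=np.array([uy[1],-uy[0]])
manip.move_ptp([*p0,.11],down(a));manip.move_l([*p0,.080],max_speed=.1)
manip.dwell(.1);f0=fz();z,f=press(*p0,down(a),.0795,f0)
a1=a+.22;p1=p0+.021*uy-.004*ux
for s in np.linspace(0,1,4)[1:]:
    q=p0+s*(p1-p0);manip.move_l([*q,z],down(a+s*(a1-a)),max_speed=.03)
    F=manip.current_force();f=fz()-f0;print(np.round(F,1),round(f,1),round(z,4))
    z+=np.clip((f-10)/12e3,-.0004,.0006)
manip.move_l([*p1,.13],max_speed=.15);print(manip.current_time())
b=p1-.04*uy
manip.set_gripper(1.0)
manip.move_ptp([*b,.30],down(yp));p,d,W,c=snap("wrist","w3");print(manip.current_time())
x,y,zz=W[...,0],W[...,1],W[...,2];roi=(x>.3)&(x<.75)&(y>-.42)&(y<-.02)
pm=plate_mask(p,np.where(roi[...,None],W,np.nan),.065,.09);r=rect(W[pm]);print("plate",r,pm.sum())
t=p.astype(int);m=roi&(zz>.06)&(zz<.082)&(t[...,0]-t[...,2]>25)
P=W[m];L=(P[:,:2]-np.array([.5105,-.230]))@np.column_stack([ux,uy]);L=L[abs(L[:,0])<.1]
print("edge y",[round(np.percentile(L[(L[:,0]>lo)&(L[:,0]<lo+.03)][:,1],99.5),4) for lo in(-.09,-.06,-.03,.06)])
print("plate in panel",(r[0]-np.array([.5105,-.230]))@np.column_stack([ux,uy]),r[2]-np.pi/2-yp)
E
```

```text
0.0785 -0.73; 0.0775 4.56; 0.0772 8.94; 
[-0.2  0.8  7.2] 6.7 0.0772
[ 0.4 -0.1  7.7] 7.2 0.0769
[ 0.7 -0.3 11. ] 10.6 0.0767
16.8917
18.925
plate (array([ 0.53532996, -0.14040884]), array([151.6,  52.5]), np.float64(1.3297829113038153)) 7186
edge y [np.float64(0.1203), np.float64(0.1203), np.float64(0.1204), np.float64(0.1206)]
plate in panel [0.01621963 0.09154248] -0.14601341549108124
```

```bash
python3 - <<'E'
from press import *
c=np.array([.53533,-.14041]);a=1.330;u=np.array([np.cos(a),np.sin(a)]);g=c+.054*u;R=down(a-np.pi/2)
manip.move_ptp([*g,.13],R);manip.move_l([*g,.054],max_speed=.1)
print(manip.current_force(),manip.current_time())
manip.set_gripper(.0,80);manip.dwell(.2)
print("w",manip.current_grip_width(),manip.current_grip_force(),manip.current_force())
manip.move_l([*g,.058],max_speed=.02);print(manip.current_force())
manip.move_l([*g,.14],max_speed=.1);manip.dwell(.1)
print("w",manip.current_grip_width(),manip.current_grip_force(),manip.current_force(),manip.current_time())
snap("wrist","w4");snap("scene","s4")
s=cv2.imread("pics/s4.png")[100:300,200:500];w=cv2.imread("pics/w4.png")
cv2.imwrite("pics/m4.png",np.vstack([cv2.resize(s,(480,320)),cv2.resize(w,(480,280))]))
E
```

```text
[0.29564031 0.19094197 0.90816974] 20.65
w 0.5480277533118547 81.00884914398193 [-1.5107265   0.1138732   5.56508185]
[ 0.07243692  0.12349565 -1.73959368]
w 0.555794542867574 82.19905972480774 [ 0.01750433 -0.06362631 -1.80153466] 22.7333
```

View pics/m4.png

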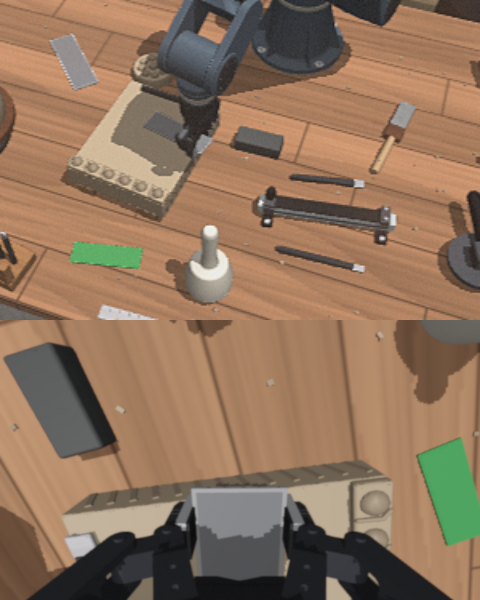

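The lower half shows the plate held between the pads, with its end at (238,490). The upper half shows it lifted level off the panel. Next I'll check its pitch and place it.

```bash
python3 - <<'E'
from press import *
from fit import *
d=np.load("w4.npz");W=d["W"];p=d["p"];ee=np.array(manip.current_ee_pos());Rt=np.array(manip.current_tcp_rot())
m=np.zeros(W.shape[:2],bool);m[245:370,262:380]=1
L=(W-ee)@Rt; m&=np.isfinite(L[...,0])&(abs(L[...,1])<.024)&(L[...,2]<-.008)&(L[...,2]>-.035)&(L[...,0]>-.02)
Q=L[m];A=np.c_[Q[:,:2],np.ones(len(Q))];k=np.linalg.lstsq(A,Q[:,2],rcond=None)[0]
endx=np.percentile(Q[:,0],99.5);print(len(Q),"slopes",k,"end x",endx,"y range",np.percentile(Q[:,1],[1,99]))
s=.075-endx
yb=.168;ub=np.array([-np.sin(yb),np.cos(yb)]);bed=np.array([.5362,.2075]);g=bed+(.025+s)*ub
zt=.0445+(k[2])  # TCP z with plate's mid-plane on the strip (k[2] = top surface in tool z, negative)
print("s",s,"zt",zt)
if not(.045<s<.065 and abs(k[0])<.15): raise SystemExit
manip.move_ptp([*g,.15],down(yb));manip.move_l([*g,zt+.012],max_speed=.1)
manip.dwell(.1);f0=fz();z=zt+.012;f=0
while f<1.2 and z>zt-.006:
    z-=.001;manip.move_l([*g,z],max_speed=.03);f=fz()-f0;print(round(z-zt,4),round(f,2),end="; ")
print(manip.current_time())
manip.set_gripper(.85);manip.dwell(.1)
manip.move_l([*g,.13],max_speed=.12)
q=bed-.03*ub
manip.move_ptp([*q,.33],down(yb));p,dd,W,c=snap("wrist","w5");print(manip.current_time())
U=np.column_stack([[ub[1],-ub[0]],ub])
x,y,zz=W[...,0],W[...,1],W[...,2];B=(W[...,:2]-bed)@U;roi=(abs(B[...,0])<.035)&(abs(B[...,1])<.11)
pm=plate_mask(p,np.where(roi[...,None],W,np.nan),.037,.055);r=rect(W[pm]);print("plate",r,(r[0]-bed)@U,r[2]-np.pi/2-yb,np.median(W[pm][:,2]))
for n,mm in(("fj",(B[...,1]>.1)&(B[...,1]<.15)),("sj",(B[...,1]<-.06)&(B[...,1]>-.15))):
    mm=mm&(abs(B[...,0])<.03)&(zz>.050)&(zz<.058);rr=rect(W[mm]);print(n,rr,(rr[0]-bed)@U)
mm=(zz>.07)&(zz<.09)&(abs(B[...,0])<.03)&(B[...,1]<-.06);print("knob",(W[mm][:,:2].mean(0)-bed)@U)
E
```

```text
9866 slopes [-0.0162427  -0.00312449 -0.02226958] end x 0.019850271873434917 y range [-0.023448    0.02261623]
s 0.05514972812656508 zt 0.02223041926566318
0.011 0.29; 0.01 0.66; 0.009 0.14; 0.008 1.29; 26.6417
29.05
plate (array([0.5312757 , 0.23411441]), array([154.9,  49.9]), np.float64(1.7501361578933814)) [-0.00040476  0.02706311] 0.011339831098484826 0.04557346912981508
fj (array([0.51561664, 0.33054416]), array([43.6, 20.2]), np.float64(0.16436059858646868)) [0.00028075 0.1247536 ]
sj (array([0.55746484, 0.08429093]), array([42.9, 23.9]), np.float64(0.1686424955661252)) [ 0.00036357 -0.12503014]
knob [-0.00311325 -0.26450005]
```

View pics/w5.png

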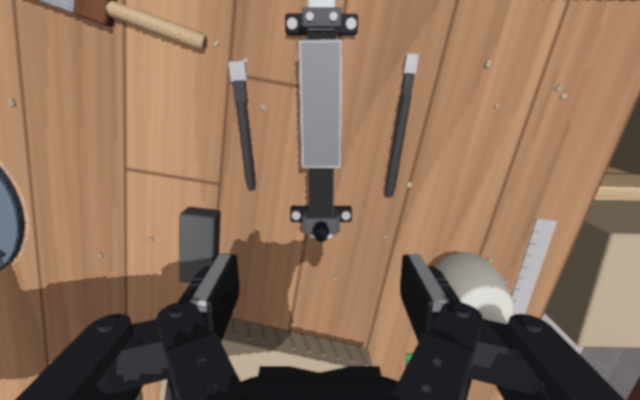

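The plate lies flat on the strip at (320,105), centred within 1 mm and aligned within 0.011 rad. Next is pushing the knob (320,230) from behind with the fingers closed.

```bash
python3 - <<'E'
from press import *
from fit import *
yb=.168;ub=np.array([-np.sin(yb),np.cos(yb)]);bed=np.array([.5362,.2075]);U=np.column_stack([[ub[1],-ub[0]],ub])
P=lambda y,z:[*(bed+.0003*U[:,0]+y*ub),z]
manip.set_gripper(0.,20);manip.move_ptp(P(-.168,.13),down(yb));manip.move_l(P(-.168,.064),max_speed=.1)
manip.dwell(.1);F0=np.mean([manip.current_force() for _ in range(5)],0)
fr=lambda:-float((np.mean([manip.current_force() for _ in range(6)],0)-F0)[:2]@ub)
y=-.168
for y in np.arange(-.158,-.089,.0115):
    manip.move_l(P(y,.064),max_speed=.05);print(round(y,4),round(fr(),1),end="; ")
    if fr()>9: break
print(manip.current_time());f=0
while f<7 and y<-.05:
    y+=.002 if y<-.073 else .001;manip.move_l(P(y,.064),max_speed=.015);f=fr();print(round(y,4),round(f,1),end="; ")
print("\n",(np.array(manip.current_ee_pos())[:2]-bed)@U,manip.current_time())
E
```

```text
-0.158 0.2; -0.1465 -0.1; -0.135 1.0; -0.1235 1.2; -0.112 0.4; -0.1005 1.2; -0.089 1.1; 34.25
-0.087 0.5; -0.085 1.6; -0.083 1.0; -0.081 0.6; -0.079 2.1; -0.077 2.6; -0.075 1.4; -0.073 1.6; -0.072 2.5; -0.071 2.2; -0.07 2.5; -0.069 2.7; -0.068 3.4; -0.067 2.4; -0.066 6.8; -0.065 14.4; 
 [ 0.00033516 -0.0663841 ] 38.5167
```

Contact rose from about 2.5 N to 14 N at the expected position, so both ends should be seated. I'll back off, lift clear and check.

```bash
python3 - <<'E'
from press import *
from fit import *
yb=.168;ub=np.array([-np.sin(yb),np.cos(yb)]);bed=np.array([.5362,.2075]);U=np.column_stack([[ub[1],-ub[0]],ub])
P=lambda y,z:[*(bed+.0003*U[:,0]+y*ub),z]
manip.move_l(P(-.09,.064),max_speed=.04);manip.move_l(P(-.09,.14),max_speed=.15)
manip.move_ptp(P(-.03,.30),down(yb));p,d,W,c=snap("wrist","w6");print(manip.current_time())
B=(W[...,:2]-bed)@U;zz=W[...,2];roi=(abs(B[...,0])<.035)&(abs(B[...,1])<.125)
pm=plate_mask(p,np.where(roi[...,None],W,np.nan),.037,.0495);r=rect(W[pm]);print("plate",r,(r[0]-bed)@U,r[2]-np.pi/2-yb)
for n,mm in(("fj",(B[...,1]>.1)&(B[...,1]<.15)),("sj",(B[...,1]<-.01)&(B[...,1]>-.09))):
    mm=mm&(abs(B[...,0])<.03)&(zz>.0505)&(zz<.058);rr=rect(W[mm]);print(n,rr,(rr[0]-bed)@U)
cv2.imwrite("pics/c6.png",cv2.resize(p[0:260,200:440,::-1],None,fx=2.2,fy=2.2,interpolation=2))
E
```

```text
40.7167
plate (array([0.53153748, 0.2367433 ]), array([171.5,  50. ]), np.float64(1.7378317877354839)) [0.00029292 0.02961121] -0.0009645390594127112
fj (array([0.51532648, 0.33019858]), array([43.3, 19.5]), np.float64(0.16574654090725938)) [-6.31153849e-05  1.24461404e-01]
sj (array([0.54438574, 0.16138498]), array([42.7, 23.5]), np.float64(0.1717708609643709)) [ 0.00035956 -0.04683452]
```

View pics/c6.png

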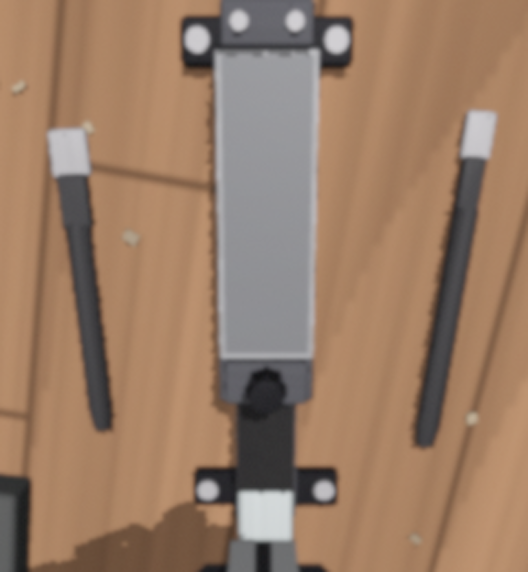

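The plate sits at (267,205) tight between the fixed jaw (268,25) and the sliding jaw (265,380). The measured spacing is about 150 mm, with no gap, and the robot is clear of everything.

```bash
python3 -c "
from bench import manip
print(manip.sign_off())"
```

```text
the job is handed in; nothing more can be done
None
```

The plate is on the rubber strip, centred within 1 mm and held end to end between both jaws with no visible gap; I handed the job in at about 41 s, but the sign-off gave no verdict, and the plate was let go some 6 mm above the strip because a noisy force reading stopped the lowering early.

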